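Unfold the vice crank and clamp the tin

TASK

Clamp the food tin in the one-handed worktop vice so that it can be opened: first flip the vice's folded crank handle right over until its arm lies flat against its stop, then wind it clockwise (seen from above) until the sliding jaw has pushed the tin against the end jaw and grips it firmly, with about 90 N, and let go, leaving the arm unfolded. Stop winding when you feel it grip: a thin tin dents if it is overtightened (from 150 N). Leave the tin standing flat and the things round the vice where they are.

Things in the scene. Friction and masses are not known exactly. Their poses are not given: they have to be found in the camera images.
- vice: Grey vice fixed on rubber feet; base plate x -50 to 280 mm, 116 mm wide, top 12 mm over the worktop. Origin: worktop height under the crank's axis; +z up, +x along the plate's middle from gear housing (84 x 78 mm block to z = 32 mm, round tower above it, radius 29 mm, to z = 69 mm) past sliding jaw and tin to the end jaw.
- plate_end (a point): Middle of the base plate's far end (vice x = 280 mm, top face). On the plate before it the end jaw, a V like the sliding jaw's and facing it, 36 mm tall, is bolted: its V bottom lies at vice x = 197 to 224 mm, different each time and not reported, so where the winding meets resistance must be felt.
- crank_axis (a point): Point on the crank's vertical axis, 86.5 mm above the worktop: the height of the arm's hinge pin. The hub (radius 22 mm) is 78.5 mm high, its hinge lugs 93 mm.
- crank (a joint): Turn of the crank's hub, rad, grows clockwise seen from above; starts at -0.4 to 0.5, free to 14 (over two turns). At 0 the unfolded arm points along the vice's -y and the folded arm along its +y; at q both are turned clockwise by q. Each rad moves the sliding jaw 4.775 mm towards the end jaw; the grip is felt after 3.6 to 10.4 rad.
- drive (a point): The drive in the gear housing, a point inside the tower. Self-locking: 0.5 N m (6.4 N across the grip) turns it unloaded; each 10 N of jaw force adds 0.048 N m (0.6 N across the grip), so about 5.5 N more at 90 N. It stays where it is left up to about 105 N of jaw force and eases back to that from above.
- crank_arm (a joint): Hinge of the arm on the hub, rad: 0 = folded flat over the hub with the grip hanging down beside the tower; pi = flipped over to its stop, arm level and pointing outwards, grip pointing up. Starts at 0 to 0.5. Stiff (0.07 N m, 1.1 N at the grip), stays where it is left. Steel arm 13 mm wide (round end 17 mm), 7 mm thick.
- hinge_pin (a point): Middle of the arm's level hinge pin, square to the arm, 14.5 mm from the crank's axis on the side to which the unfolded arm points. The grip's axis is 64 mm from it: 78.5 mm from the crank's axis when unfolded, 49.5 mm on the far side when folded.
- grip_mid (a point): Middle of the black round grip (20 mm thick, 44 mm long, spins freely on its axis), 28 mm from the arm's middle plane: below the arm when folded, above it when unfolded. Fingers that close parallel to the hinge pin straddle the arm, and the grip turns between them while the arm flips. Use the position only: its axes spin.
- sliding_jaw: Sliding jaw: rubber-faced V, 74 mm wide, faces at 20 degrees to its width, top 36 mm over the worktop. Origin: worktop height under the V's bottom when unloaded; +x to the end jaw. Seated, the tin's axis is 46 mm from it. Its face is sprung, 30 N/mm up to 8 mm: once it grips, jaw force grows about 140 N per rad of crank.
- tin: The food tin, standing loosely on the base plate between the jaws: upright cylinder, diameter 86 mm, height 40 mm, about 0.23 kg. Origin: centre of its underside, 12 mm above the worktop.
- salt: Salt shaker, 44 mm wide, 90 mm tall, behind the vice; origin under its centre. Leave it alone.
- garlic: Garlic bulb, 53 mm, left in front of the vice; origin under its centre. Leave it alone.
- spoon: Teaspoon, 137 mm, in front of the vice; origin under its centre. Leave it alone.

How it is judged (in metres and radians):
On the way, in this order (a step that is already met when the one before it is completed fails the run):
1. the crank arm is flipped over to its stop before any winding (value of joint crank_arm above 2.95 rad and value of joint crank below 1.5 rad), for 0.2 s.
2. the sliding jaw grips the tin with at least 50 N (contact force between tin and sliding_jaw above 50 N), for 0.2 s.
At the end, for the whole second after the job is handed in: The tin stands flat on the base plate (tilted less than 0.1 rad, lifted less than 5 mm), gripped by the sliding jaw with 50 to 150 N; the crank arm is unfolded (within 0.34 rad of its stop) and everything is still (contact force between tin and sliding_jaw between 50 and 150 N and value of joint crank_arm above 2.8 rad and angle between tin's own z axis and vertical below 0.1 rad and z of tin in the frame of vice below 0.017 m and linear speed of tin below 0.01 m/s); the robot touches nothing.
It fails at once if the tin is squeezed by the sliding jaw with more than 150 N (it dents) (contact force between tin and sliding_jaw above 150 N).
It fails at once if the crank is wound (past 1.8 rad) while its arm is not unfolded (below 2.6 rad) (value of joint crank above 1.8 rad and value of joint crank_arm below 2.6 rad).
It fails at once if the robot pushes on the tin (over 5 N) (contact force between the arm and tin above 5 N).
It fails at once if the salt shaker, garlic or spoon is shifted by more than 30 mm (distance of any of salt, garlic, spoon from where it was at the start of the episode above 0.03 m).
It also fails if it takes over 72 s, if anything falls off the work surface, if the arm or the gripper's body presses on something with over 40 N, if the wrist force passes 120 N, or if a joint passes its speed limit or range.

ROBOT

A 6-joint arm with a two-finger parallel gripper is mounted at the origin on a cart in front of the work surface, level with it; the furniture and walls round the work are solid. World frame = base frame: x ahead of the robot, y to its left, z up, the work surface at z = 0. Lengths are in m, angles in degrees, forces in N, time in s.
With the tool pointing down it reaches from about 0.225 to 0.875 m from the base axis. Payload 3.4 kg.
Tool frame: the origin (TCP) lies on the centre line of the jaws, within the pads' length; the fingertips stand 11 mm ahead of it and the grasp point (between the pads) lies 8 mm behind it (robot.tip_reach is the z of the fingertips in the tool frame, in m); z points along the fingers, y is the line along which they close (so a half turn about z gives the same grasp; the last joint's range is limited). The gripper opens to 85 mm and grips with 20 to 120 N. Pads are 22 mm wide; open, the fingers measure 114 mm over their backs; the gripper's body (76 mm by 85 mm) begins 54 mm behind the grasp point. The pads swing forward as they close: fully open they stand 13 mm farther back than shut.
Start: joints at [-6.933, 15.808, 86.224, -0, 77.962, -6.933], TCP at [0.575, -0, 0.242] pointing down, gripper open.
Joint ranges: [-165.64, 165.64], [-43.16, 119.46], [12.63, 154.43], [-67.54, 247.53], [6.08, 155.33], [-154.97, 154.97]. Speed limits (degrees/s): [147.25, 147.25, 180, 180, 180, 180].

INTERFACE

Orientations are given as a 3x3 rotation matrix whose columns are the frame's x, y, z axes.
In Python, from rig import robot, vision, finder gives the robot as it stands.
- The arm moves only by the shell command python3 -m inch 'ROWS' [OPENING]. ROWS is text: rows parted by semicolons, each of 4 numbers parted by spaces: the shift along the world's x, y, z in m, then the turn about the world's z in degrees. A call has 1 to 20 rows; each row is the pose to reach, as a shift and turn from the pose commanded when the call began; what a row does not reach only later rows make up. A row lasts 1/10 s, in which the tool goes at most 50 mm and 8.59 degrees, less where a joint would pass 70% of its speed; a pose out of reach is approached as far as the arm can. A call with a gripper value outside its range is refused whole. OPENING is the opening, from 0 (shut) to 1 (fully open), set as the call begins (- or left out, the last holds). The fingers move at their own pace and stop on an object; the grip force is fixed at half the most. Time passes only in rows, so rows that repeat a pose let the fingers close. It gives the time, the measured TCP pose, the force, the opening and the grip force at its end, in the units of the state.
- robot.get_state(): the state, without advancing time (a new reading comes with each control period).
- vision.read_camera(name): name is "scene" or "side" or "wrist"; returns a dict with "pixels" (480x640x3 uint8, red, green, blue), "fx", "fy", "cx", "cy" (pixels), "k1" (the pictures are not rectified: a ray, as slopes to the right and down, at radius r is drawn at 1 + k1 r^2 times it, then the intrinsics apply), "rvec" (rotation vector, rad) and "tvec" (3), from world to camera coordinates, as OpenCV has them; the wrist camera has in their place "hand_eye" (4x4, takes a point from camera to tool coordinates, whose origin is the TCP and whose axes are the flange's). Camera axes: x right, y down, z forward; pixel columns grow to the right and rows downward; lengths in m; the calibration is good to about 2 mm. A picture is of the moment at which its call begins: read the wrist's pose just before it. There is no depth.
- robot.hand_in(): hands the job in; it is judged then, once.
Trained networks look in a picture, given as the dict that the camera call returned (one of the last four; its "shot" number tells which), for a name from the list of things; names that differ only in an ending like _2 or _b are one class to them, and where a whole thing is asked for, a point or a joint stands for the part that bears it (a point fixed in the world has none). Each returns a list of dicts, best first, with "p" (0 to 1); they miss things now and then, are a little off and sometimes report something else, mostly with a low value. They report only what shows in the picture. A call takes as long as a camera call.
- finder.spot_in(picture, target): "rect" ([centre column, centre row, width, height] in pixels, round what is visible of it).
The state is a dict: "time_s": time; "q": joint angles; "dq": joint speeds; "joint_torque": joint torques, N m; "tcp_pos": TCP position; "tool_rot": TCP orientation; "contact_force": force on the tool from outside, world axes, zero at the start; "ft_torque": the same for the moment, N m; "gripper_width": finger opening in m; "grasp_force": force on a finger pad.
Only numpy, scipy, OpenCV 4.12 (cv2) and the standard library are available. Lean on these libraries where they do the work, as an engineer would, in place of code of your own. Each camera call takes 0.05 s, during which the arm holds its last target. There are 200 camera calls.

## Working session

There is one attempt and no reset: what is moved stays moved. The work goes in short steps, Python scripts to look and compute and a shell command to move; the robot and the scene stay as the last step left them, time stands still between calls to the robot, and variables do not carry over. Pictures are saved under pics/ and viewed, at most 10 in all, crops included, and the job is handed in when it is done.

```bash
mkdir -p pics; ls
cat > h.py <<'E'
import numpy as np, cv2
from rig import robot, vision, finder
def save(n,p): cv2.imwrite(f'pics/{n}.png',p['pixels'][:,:,::-1])
def cam(p,st=None):
    if 'rvec' in p:
        R=cv2.Rodrigues(np.array(p['rvec'],float))[0]; t=np.array(p['tvec'],float).ravel()
        return R.T,-R.T@t
    H=np.array(p['hand_eye']); T=np.array(st['tool_rot']);
    return T@H[:3,:3], T@H[:3,3]+np.array(st['tcp_pos'])
def ray(p,uv,st=None):
    R,c=cam(p,st)
    d=np.array([(uv[0]-p['cx'])/p['fx'],(uv[1]-p['cy'])/p['fy']]); s=d.copy()
    for _ in range(20): s=d/(1+p['k1']*(s@s))
    v=R@np.array([s[0],s[1],1.]); return c,v/np.linalg.norm(v)
def atz(p,uv,z,st=None):
    c,v=ray(p,uv,st); return c+v*(z-c[2])/v[2]
def proj(p,X,st=None):
    R,c=cam(p,st); x=R.T@(np.array(X)-c); s=x[:2]/x[2]; s=s*(1+p['k1']*(s@s))
    return np.array([s[0]*p['fx']+p['cx'],s[1]*p['fy']+p['cy']])
def tri(rs):
    A=0;b=0
    for c,v in rs:
        M=np.eye(3)-np.outer(v,v); A=A+M; b=b+M@c
    X=np.linalg.solve(A,b); return X,[np.linalg.norm((np.eye(3)-np.outer(v,v))@(X-c)) for c,v in rs]
E
cat > a.py <<'E'
from h import *
P={}
for n in ['scene','side','wrist']:
    st=robot.get_state(); p=vision.read_camera(n); save(n,p); P[n]=p
    R,c=cam(p,st); print(n,np.round(c,3),np.round(R[:,2],2))
    for t in ['vice','crank','crank_arm','grip_mid','sliding_jaw','tin','salt','garlic','spoon']:
        r=finder.spot_in(p,t)
        print(n,t,[(np.round(d['rect']).astype(int).tolist(),round(d['p'],2)) for d in r[:2]])
print(st)
E
python3 a.py; python3 -c "
import cv2,numpy as np
a=cv2.imread('pics/scene.png');b=cv2.imread('pics/side.png')
"
```

```text
pics
scene [ 0.204 -0.511  0.72 ] [ 0.37  0.63 -0.69]
scene vice [([339, 296, 109, 147], 0.97)]
scene crank [([339, 306, 58, 35], 0.9)]
scene crank_arm [([336, 305, 56, 28], 0.72), ([336, 306, 57, 33], 0.26)]
scene grip_mid [([316, 310, 19, 21], 0.72), ([329, 267, 51, 46], 0.15)]
scene sliding_jaw [([340, 296, 46, 33], 0.71)]
scene tin [([328, 266, 53, 49], 0.97)]
scene salt [([262, 366, 53, 68], 0.65), ([473, 283, 28, 46], 0.59)]
scene garlic [([178, 248, 32, 29], 0.78)]
scene spoon [([263, 366, 51, 69], 0.85), ([340, 297, 115, 150], 0.6)]
side [ 0.512 -0.606  0.611] [ 0.04  0.79 -0.62]
side vice [([325, 289, 99, 124], 0.75)]
side crank [([306, 286, 41, 34], 0.85)]
side crank_arm [([304, 283, 38, 30], 0.91)]
side grip_mid [([306, 287, 42, 40], 0.6), ([291, 285, 13, 17], 0.55)]
side sliding_jaw [([323, 288, 97, 125], 0.51)]
side tin [([332, 259, 42, 35], 0.72)]
side salt []
side garlic [([235, 215, 22, 22], 0.83), ([324, 287, 96, 127], 0.28)]
side spoon [([239, 314, 16, 58], 0.92)]
wrist [0.576 0.073 0.374] [ 0.   -0.29 -0.96]
wrist vice [([296, 162, 198, 325], 0.72)]
wrist crank [([
[... 477 characters left out ...]
6.93234232e+00]), 'dq': array([-0.02158793, -0.05426465,  0.04843992, -0.144118  ,  0.08030024,
       -0.01180181]), 'joint_torque': array([-6.52158560e-04, -4.16661859e+01, -2.46102566e+01,  4.99142504e-05,
        2.40637619e-04,  1.15903157e-05]), 'tcp_pos': array([ 5.75034815e-01, -1.02499237e-05,  2.42304738e-01]), 'tool_rot': array([[ 1.94941458e-05,  9.99999999e-01,  4.01495007e-05],
       [ 1.00000000e+00, -1.94944648e-05,  7.94603725e-06],
       [ 7.94681993e-06,  4.01493457e-05, -9.99999999e-01]]), 'contact_force': array([-0.90222836,  0.27129731, -0.70045079]), 'ft_torque': array([-0.01028913, -0.02726516, -0.02879854]), 'grasp_force': 0.0, 'gripper_width': 0.08557406470520056}
```

View pics/scene.png

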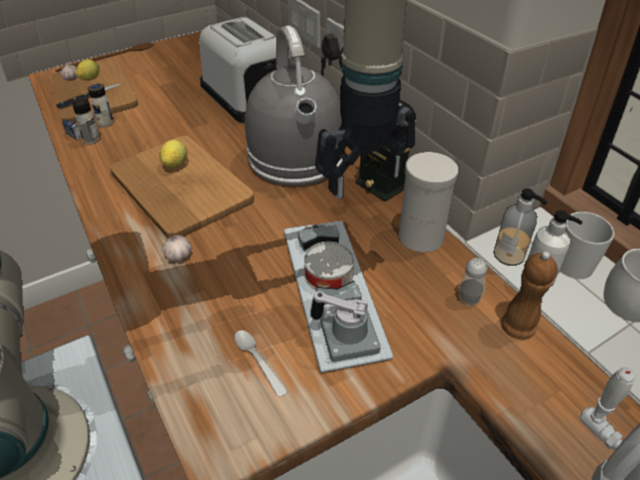

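View pics/side.png

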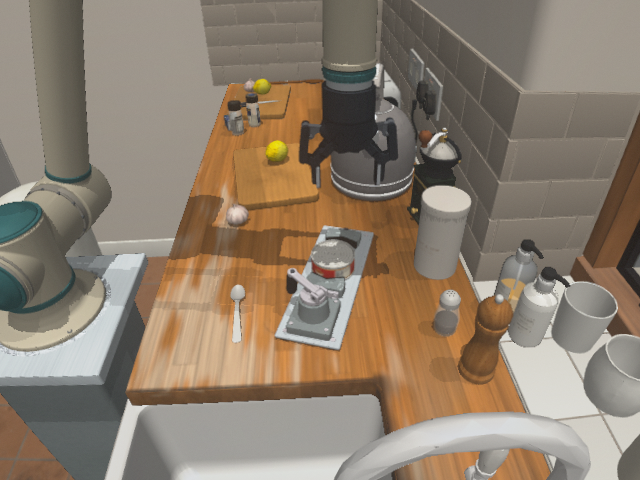

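View pics/wrist.png

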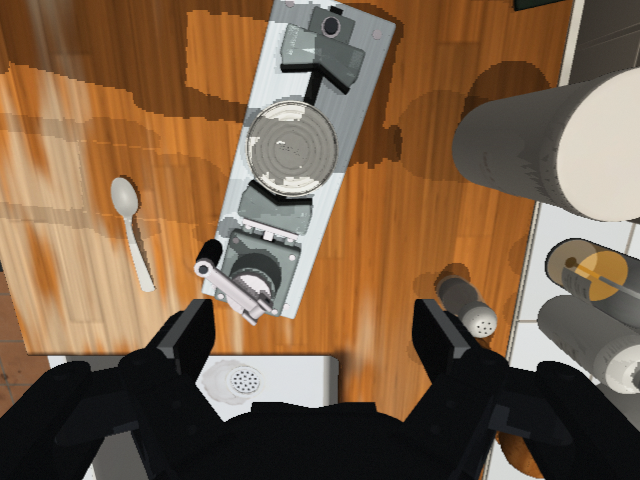

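The scene and side views show the vice running away from the sink, with the crank at the near end (scene about (340,306), side (306,286)). The wrist view shows the plate corners at (277,0), (397,20), (296,318) and (203,290), with the arm folded and the grip to the left at (208,250).

```bash
cat > b.py <<'E'
from h import *
st=robot.get_state(); P={n:vision.read_camera(n) for n in['scene','side','wrist']}
C={'wrist':[(277,0),(397,20),(296,318),(203,290)],'scene':[(285,228),(347,222),(392,355),(325,369)],'side':[(322,228),(374,233),(340,346),(278,333)]}
for n in C: print(n,[np.round(atz(P[n],c,.012,st)[:2],3).tolist() for c in C[n]])
print('grip',tri([ray(P['wrist'],(209,252),st),ray(P['scene'],(316,310)),ray(P['side'],(291,285))]))
E
python3 b.py
```

```text
wrist [[0.543, 0.195], [0.654, 0.179], [0.555, -0.134], [0.447, -0.097]]
scene [[0.545, 0.21], [0.656, 0.164], [0.549, -0.135], [0.447, -0.104]]
side [[0.541, 0.203], [0.655, 0.176], [0.554, -0.131], [0.45, -0.095]]
grip (array([ 0.47443328, -0.03231176,  0.06304746]), [np.float64(0.00035114109493791286), np.float64(0.001772210446160034), np.float64(0.0017713871336232985)])
```

```bash
python3 -m inch '-0.02 0.02 -0.01 0;-0.04 0.05 -0.02 0;-0.06 0.07 -0.03 0;-0.06 0.07 -0.03 0;-0.06 0.07 -0.03 0'
cat > c.py <<'E'
from h import *
import sys,pickle
n=sys.argv[1]
st=robot.get_state(); p=vision.read_camera('wrist'); save(n,p); pickle.dump((p,st),open(n+'.pkl','wb'))
for t in ['crank','crank_arm','grip_mid','sliding_jaw','tin']:
    r=finder.spot_in(p,t); print(t,[(np.round(d['rect']).astype(int).tolist(),round(d['p'],2)) for d in r[:2]])
c=proj(p,[.545,.04,.03],st); print(c)
x0,y0=np.clip(np.round(c-[160,170]).astype(int),0,[300,120]); x0=min(x0,320);print('crop origin',x0,y0)
im=p['pixels'][y0:y0+360,x0:x0+320,::-1]
cv2.imwrite(f'pics/{n}c.png',cv2.resize(im[60:360],(640,600),interpolation=cv2.INTER_CUBIC))
E
python3 c.py w2
```

```text
time_s: 2.15
tcp_pos: [0.515, 0.0702, 0.2125]
tool_rot: [[-0.001, 1.0, 0.001], [1.0, 0.001, -0.0], [-0.0, 0.001, -1.0]]
contact_force: [0.4, 0.3, 0.6]
gripper_width: 0.085
grasp_force: 0.0
crank [([299, 364, 79, 87], 0.68)]
crank_arm [([295, 360, 67, 86], 0.91)]
grip_mid [([269, 334, 21, 30], 0.73)]
sliding_jaw [([333, 282, 78, 58], 0.73)]
tin [([358, 227, 95, 98], 0.97)]
[342.99440996 248.42358383]
crop origin 183 78
```

View pics/w2.png

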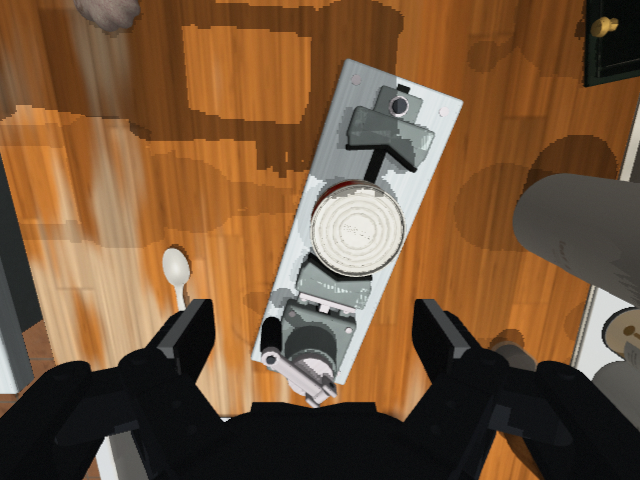

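The wrist picture shows the whole plate: corners (347,59), (463,100), (346,384) and (252,361), the tin at (358,227) and the folded arm from (270,356) to (325,395). I'll zoom in on it.

```bash
python3 -c "
import cv2
a=cv2.imread('pics/w2.png')
b=cv2.resize(a[50:410,240:480],None,fx=2.2,fy=1.66)
c1=cv2.resize(a[90:310,290:450],(436,600),interpolation=cv2.INTER_CUBIC)
c2=cv2.resize(a[300:410,240:360],(360,330),interpolation=cv2.INTER_CUBIC)
import numpy as np
o=np.zeros((600,800,3),np.uint8);o[:,:436]=c1;o[:330,440:]=c2
cv2.imwrite('pics/w2z.png',o)"
```

```text
(no output)
```

View pics/w2z.png

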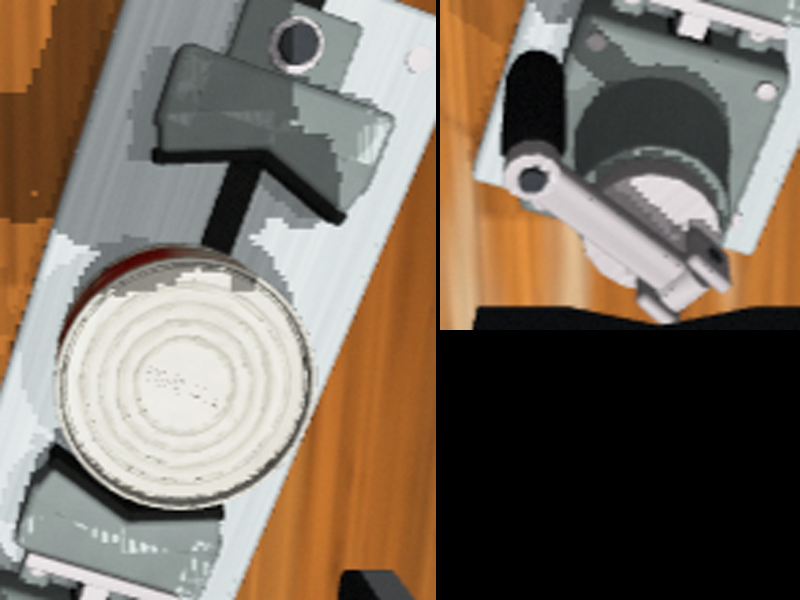

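The zoom shows the end-jaw V apex at about (385,149.5), the sliding V apex at (339.5,278), the arm end at (270,358), the hinge end at (320,395) and the grip hanging down, its middle near (272,336).

```bash
cat > d.py <<'E'
from h import *
import pickle
from scipy.optimize import least_squares
p2,st2=pickle.load(open('w2.pkl','rb'))
sc,si=vision.read_camera('scene'),vision.read_camera('side')
obs=[(p2,st2,[(347,59),(463,100),(346,384),(252,361)]),(sc,None,[(285,228),(347,222),(392,355),(325,369)]),(si,None,[(322,228),(374,233),(340,346),(278,333)])]
cor=np.array([[.28,.058],[.28,-.058],[-.05,-.058],[-.05,.058]])
def W(v,X):
    c,s=np.cos(v[2]),np.sin(v[2]); return np.array([v[0]+c*X[0]-s*X[1],v[1]+s*X[0]+c*X[1],X[2]])
def res(v,only=None):
    return np.concatenate([(proj(p,W(v,[*k,.012]),s)-c)for i,(p,s,C) in enumerate(obs) if only is None or i==only for k,c in zip(cor,C)])
for o in (0,None):
    r=least_squares(res,[.515,-.07,1.25],args=(o,),loss='soft_l1'); v=r.x; print(v,np.round(res(v).reshape(-1,2),1).tolist())
    if o==0:v0=v
v=v0
np.save('v.npy',v)
def V(X): # world->vice
    d=X[:2]-v[:2];c,s=np.cos(v[2]),np.sin(v[2]);return np.round([c*d[0]+s*d[1],-s*d[0]+c*d[1],X[2]],4)
print('endV',V(atz(p2,(385,149.5),.036,st2)),'slideV',V(atz(p2,(339.5,278.1),.036,st2)),'tin',V(atz(p2,(358,227),.052,st2)))
print('axis proj',proj(p2,W(v,[0,0,.0785]),st2),'hinge end @.0865',V(atz(p2,(320,395),.09,st2)))
for pts in ([(272,337),(316,310),(291,285)],):
    X,e=tri([ray(p2,pts[0],st2),ray(sc,pts[1]),ray(si,pts[2])]);print(X,e,V(X))
# fit crank q, arm theta to arm end / hinge / grip
def geo(q,th):
    u=np.array([np.sin(-q+np.pi/2-np.pi/2),np.cos(q),0]) # placeholder
    f=np.array([np.sin(q),np.cos(q),0]) # folded dir: +y turned clockwise by q
    z=np.array([0,0,1.]); pin=-.0145*f+[0,0,.0865]
    a=f*np.cos(th)+z*np.sin(th); n=-z*np.cos(th)+f*np.sin(th)
    return pin, pin+.064*a, pin+.064*a+.028*n, pin+.064*a-.0035*n
def r2(x,v=v,both=False):
    pin,e,g,top=geo(*x); o=[proj(p2,W(v,top),st2)-(270,358.3),proj(p2,W(v,g),st2)-(272,337),(proj(sc,W(v,g))-(316,310)),(proj(si,W(v,g))-(291,285))]
    return np.concatenate(o)
r=least_squares(r2,[0,.2]);print('q,th',r.x,np.round(r2(r.x),1)); q,th=r.x
for t in [th,1,1.57,2.3,np.pi]: print(round(t,2),np.round(W(v,geo(q,t)[2]),4))
f=W(v,geo(q,0)[2])-v[[0,1,1]]*[1,1,0]; print('axis',v[:2],'folded heading deg',np.degrees(np.arctan2(f[1],f[0])))
E
python3 d.py
```

```text
[ 0.51509765 -0.07282676  1.26312842] [[-1.1, -1.8], [2.8, 0.2], [0.4, 2.8], [-0.7, 0.5], [-0.4, -0.6], [-3.9, -3.5], [4.6, -0.1], [-1.7, 0.5], [1.3, -2.2], [-0.1, -0.2], [1.0, 3.5], [-3.0, 3.7]]
[ 0.51510336 -0.07269471  1.26187237] [[-0.7, -1.9], [3.2, 0.3], [0.3, 2.7], [-0.7, 0.3], [-0.3, -0.7], [-3.8, -3.6], [4.5, -0.2], [-1.8, 0.4], [1.4, -2.2], [0.0, -0.2], [0.9, 3.5], [-3.0, 3.6]]
endV [0.2162 0.0016 0.036 ] slideV [0.0881 0.     0.036 ] tin [0.1459 0.0037 0.052 ]
axis proj [312.42592367 378.93063086] hinge end @.0865 [-0.0057 -0.0091  0.09  ]
[ 0.47494815 -0.03494535  0.06579801] [np.float64(0.002311517862724), np.float64(0.003062968192477908), np.float64(0.0014370005188649327)] [0.0239 0.0497 0.0658]
q,th [0.44977758 0.09863431] [ 1.1  2.   0.5  0.5  3.7 -0.5  1.   1.9]
0.1 [ 0.4774 -0.0371  0.0649]
1 [ 0.4834 -0.0428  0.1252]
1.57 [ 0.5053 -0.0635  0.1505]
2.3 [ 0.5414 -0.0977  0.1529]
3.14 [ 0.5721 -0.1268  0.1145]
axis [ 0.51509765 -0.07282676] folded heading deg 136.6015699955933
```

```bash
python3 -m inch '-0.005 -0.02 -0.01 8;-0.011 -0.04 -0.02 16;-0.017 -0.06 -0.03 24;-0.025 -0.08 -0.04 32;-0.032 -0.1 -0.05 40;-0.038 -0.107 -0.06 46.6;-0.038 -0.107 -0.075 46.6;-0.038 -0.107 -0.075 46.6;-0.038 -0.107 -0.075 46.6' 0.5
cat > e.py <<'E'
from h import *
import sys,pickle
o=np.zeros((600,800,3),np.uint8); print(robot.get_state()['tcp_pos'])
for i,n in enumerate(['scene','side']):
    p=vision.read_camera(n); r=finder.spot_in(p,'grip_mid'); print(n,[(np.round(d['rect']).tolist(),round(d['p'],2)) for d in r[:2]])
    c=(330,290) if i==0 else (305,270)
    im=p['pixels'][c[1]-75:c[1]+75,c[0]-50:c[0]+50,::-1]; o[:,i*400:(i+1)*400]=cv2.resize(im,(400,600),interpolation=cv2.INTER_CUBIC)
cv2.imwrite(f'pics/{sys.argv[1]}.png',o)
E
python3 e.py e1
```

```text
time_s: 3.45
tcp_pos: [0.4772, -0.0372, 0.1374]
tool_rot: [[-0.726, 0.687, -0.0], [0.687, 0.726, 0.0], [0.0, 0.0, -1.0]]
contact_force: [-0.0, -0.1, -0.5]
gripper_width: 0.0428
grasp_force: 0.0
[ 0.47722902 -0.03717485  0.13744703]
scene [([317.0, 310.0, 18.0, 20.0], 0.49)]
side [([290.0, 287.0, 12.0, 17.0], 0.59)]
```

View pics/e1.png

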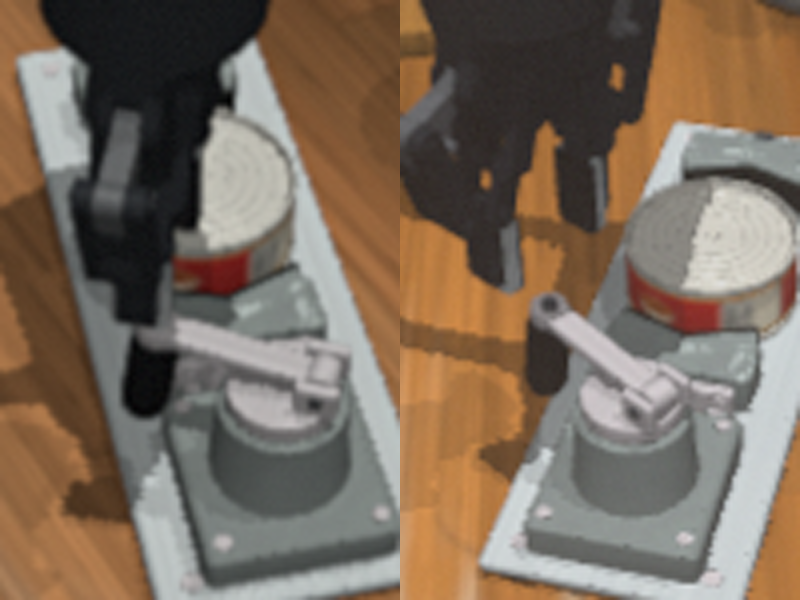

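Both views show the open fingers above the hanging grip (scene (317,309), side (291,282)), lined up across the arm. Next I'll descend and close.

```bash
python3 -m inch '0 0 -0.02 0;0 0 -0.04 0;0 0 -0.055 0;-0.001 0.001 -0.07 0;-0.001 0.001 -0.079 0;-0.001 0.001 -0.079 0'; python3 e.py e2; python3 -m inch '0 0 0 0;0 0 0 0;0 0 0 0;0 0 0 0;0 0 0 0' 0.1; python3 -c "
from rig import robot;print(robot.get_state()['contact_force'],robot.get_state()['tcp_pos'])"
```

```text
time_s: 4.25
tcp_pos: [0.4755, -0.0358, 0.0576]
tool_rot: [[-0.727, 0.687, -0.002], [0.687, 0.727, 0.0], [0.002, -0.001, -1.0]]
contact_force: [-0.6, 0.2, -0.1]
gripper_width: 0.0428
grasp_force: 0.0
[ 0.47552666 -0.03576173  0.05763589]
scene [([347.0, 308.0, 42.0, 32.0], 0.66), ([472.0, 283.0, 28.0, 45.0], 0.49)]
side [([294.0, 285.0, 15.0, 15.0], 0.43)]
time_s: 4.95
tcp_pos: [0.4774, -0.0356, 0.0589]
tool_rot: [[-0.726, 0.688, 0.003], [0.688, 0.726, 0.001], [-0.002, 0.003, -1.0]]
contact_force: [3.0, 4.7, 2.5]
gripper_width: 0.0187
grasp_force: 58.6
[3.04338421 4.67878199 2.47551729] [ 0.47744817 -0.03561832  0.05889341]
```

View pics/e2.png

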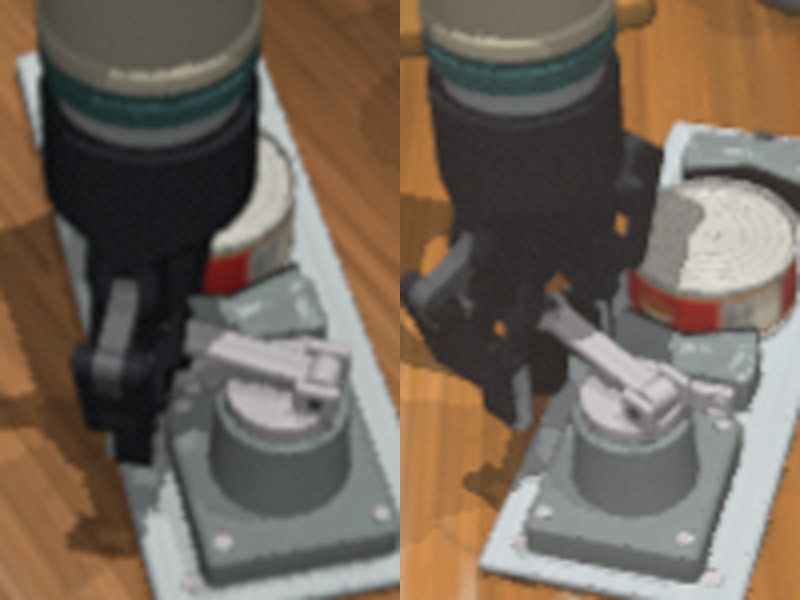

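```bash
python3 -c "
import numpy as np
for a in np.radians([-10,0,10,20,30,40,50,60,70,80,90,100,110,120,130,140,148,156.4,159]):
    d=.0702*np.cos(a)-.0675;z=.0702*np.sin(a)+.0196
    print(round(np.degrees(a)),'%.4f %.4f %.4f'%(-.7266*d,.6871*d,z))"
```

```text
-10 -0.0012 0.0011 0.0074
0 -0.0020 0.0019 0.0196
10 -0.0012 0.0011 0.0318
20 0.0011 -0.0011 0.0436
30 0.0049 -0.0046 0.0547
40 0.0100 -0.0094 0.0647
50 0.0163 -0.0154 0.0734
60 0.0235 -0.0223 0.0804
70 0.0316 -0.0299 0.0856
80 0.0402 -0.0380 0.0887
90 0.0490 -0.0464 0.0898
100 0.0579 -0.0548 0.0887
110 0.0665 -0.0629 0.0856
120 0.0745 -0.0705 0.0804
130 0.0818 -0.0774 0.0734
140 0.0881 -0.0833 0.0647
148 0.0923 -0.0873 0.0568
156 0.0958 -0.0906 0.0477
159 0.0967 -0.0914 0.0448
```

```bash
python3 -m inch '-0.001 0.001 0.007 0;-0.002 0.002 0.014 0;-0.002 0.002 0.02 0;-0.002 0.002 0.026 0;-0.001 0.001 0.032 0;0.001 -0.001 0.044 0;0.005 -0.005 0.055 0;0.01 -0.009 0.065 0;0.016 -0.015 0.073 0;0.016 -0.015 0.073 0'; python3 -c "
from rig import robot
from h import *
s=robot.get_state();print(s['contact_force'],s['tcp_pos'],s['ft_torque']);p=vision.read_camera('side');print(finder.spot_in(p,'crank_arm')[:1])"
```

```text
time_s: 5.95
tcp_pos: [0.4917, -0.0508, 0.1307]
tool_rot: [[-0.725, 0.688, -0.002], [0.688, 0.725, 0.002], [0.003, -0.0, -1.0]]
contact_force: [2.5, 2.5, -7.4]
gripper_width: 0.0183
grasp_force: 59.2
[ 2.49846439  2.48764378 -7.38597857] [ 0.49170213 -0.05081423  0.1306504 ] [ 0.74423719 -0.29194051 -0.3388729 ]
[{'rect': [312.6, 275.7, 27.5, 45.4], 'p': 0.71}]
```

```bash
python3 -m inch '0.0075 -0.007 0.007 0;0.0155 -0.015 0.0125 0;0.024 -0.0225 0.0155 0;0.033 -0.031 0.0165 0;0.042 -0.0395 0.0155 0;0.0505 -0.0475 0.0125 0;0.0585 -0.055 0.007 0;0.0655 -0.062 0 0;0.072 -0.068 -0.0085 0;0.076 -0.072 -0.0165 0;0.0795 -0.0755 -0.0255 0;0.0805 -0.076 -0.0285 0;0.0805 -0.076 -0.0285 0;0.0805 -0.076 -0.0285 0'; python3 e.py e3; python3 -c "
from rig import robot
s=robot.get_state();print(s['contact_force'],s['tcp_pos'],s['ft_torque'])"
```

```text
time_s: 7.45
tcp_pos: [0.5707, -0.1292, 0.1046]
tool_rot: [[-0.728, 0.685, -0.003], [0.685, 0.728, -0.005], [-0.001, -0.005, -1.0]]
contact_force: [-4.4, -3.4, 5.8]
gripper_width: 0.0182
grasp_force: 77.1
[ 0.57073385 -0.12917303  0.10455291]
scene [([398.0, 300.0, 2.0, 16.0], 0.43), ([344.0, 296.0, 122.0, 149.0], 0.33)]
side [([313.0, 289.0, 72.0, 124.0], 0.59)]
[-4.20649666 -3.67189731  5.90517069] [ 0.57070841 -0.12917298  0.10456346] [-0.09268403  0.95500932 -0.01038005]
```

View pics/e3.png

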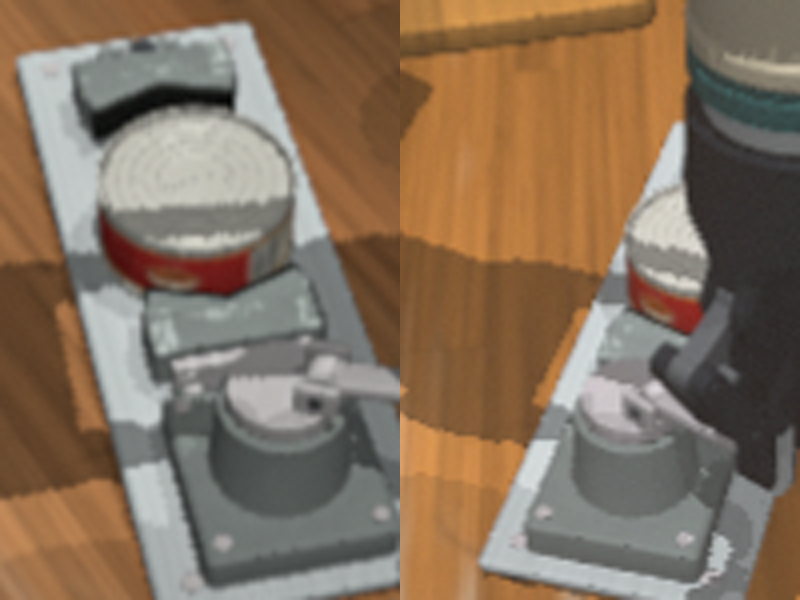

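The arm is now unfolded at its stop: the side view shows it pointing outward with the grip upright in the fingers. Next I'll work out the winding circle.

```bash
cat > w.py <<'E'
import sys,numpy as np
# cx cy r  h0(deg heading) step n  cmdx cmdy
cx,cy,r,h0,s,n,x,y=map(float,sys.argv[1:9])
print(';'.join('%.4f %.4f 0 0'%(cx+r*np.cos(a)-x,cy+r*np.sin(a)-y) for a in np.radians(h0-s*np.arange(1,int(n)+1))))
E
python3 w.py .5151 -.0728 .0785 -45.4 10 9 .5725 -.127
```

```text
-0.0128 -0.0104 0 0;-0.0247 -0.0172 0 0;-0.0376 -0.0218 0 0;-0.0511 -0.0240 0 0;-0.0648 -0.0240 0 0;-0.0782 -0.0215 0 0;-0.0911 -0.0167 0 0;-0.1029 -0.0098 0 0;-0.1133 -0.0009 0 0
```

```bash
python3 -m inch '-0.006 -0.006 0.001 0;-0.013 -0.0105 0.001 0;-0.0245 -0.017 0.001 0;-0.0375 -0.022 0.001 0;-0.051 -0.024 0.001 0;-0.065 -0.024 0.001 0;-0.078 -0.0215 0.001 0;-0.091 -0.0165 0.001 0;-0.103 -0.01 0.001 0;-0.1135 -0.001 0.001 0'
cat > s.py <<'E'
from rig import robot
import numpy as np,sys
cx,cy=.5151,-.0728
if len(sys.argv)>1: cx,cy=map(float,sys.argv[1:3])
s=robot.get_state();d=s['tcp_pos'][:2]-[cx,cy];h=np.degrees(np.arctan2(d[1],d[0]));r=np.hypot(*d);u=d/r;F=s['contact_force']
print(np.round(s['tcp_pos'],4),'heading %.2f r %.4f Frad %.2f Ftan(ccw) %.2f Fz %.2f'%(h,r,F[:2]@u,F[:2]@[-u[1],u[0]],F[2]))
E
python3 s.py
```

```text
time_s: 8.65
tcp_pos: [0.4659, -0.1333, 0.1033]
tool_rot: [[-0.726, 0.687, 0.015], [0.687, 0.726, -0.011], [-0.019, 0.002, -1.0]]
contact_force: [20.3, -8.0, -31.6]
gripper_width: 0.0176
grasp_force: 114.7
[ 0.4659 -0.1333  0.1033] heading -129.12 r 0.0780 Frad -6.65 Ftan(ccw) 20.79 Fz -31.61
```

```bash
python3 -m inch '0 0 0 0;0 0 0 0;0 0 0 0'; python3 s.py;python3 e.py e4
```

```text
time_s: 8.95
tcp_pos: [0.462, -0.1288, 0.104]
tool_rot: [[-0.727, 0.687, 0.006], [0.687, 0.727, -0.002], [-0.006, 0.003, -1.0]]
contact_force: [9.7, 1.4, -11.8]
gripper_width: 0.0172
grasp_force: 79.5
[ 0.462  -0.1288  0.104 ] heading -133.45 r 0.0772 Frad -7.66 Ftan(ccw) 6.10 Fz -11.76
[ 0.46200668 -0.12884472  0.10395805]
scene []
side [([326.0, 288.0, 98.0, 126.0], 0.63), ([238.0, 313.0, 15.0, 56.0], 0.21)]
```

View pics/e4.png

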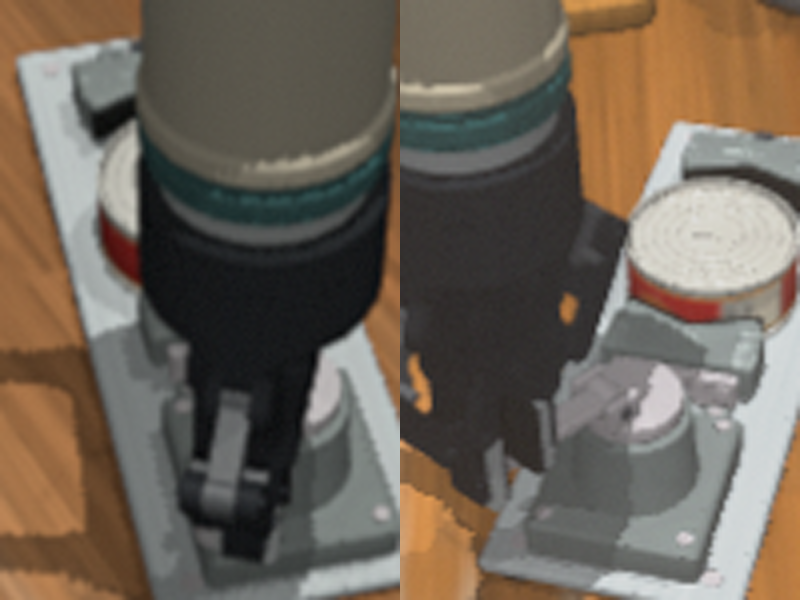

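```bash
python3 w.py .5167 -.0722 .0785 -136 6 18 .459 -.128
```

```text
-0.0042 0.0075 0 0;-0.0089 0.0142 0 0;-0.0129 0.0214 0 0;-0.0161 0.0290 0 0;-0.0185 0.0368 0 0;-0.0200 0.0449 0 0;-0.0208 0.0531 0 0;-0.0206 0.0613 0 0;-0.0196 0.0694 0 0;-0.0178 0.0774 0 0;-0.0151 0.0852 0 0;-0.0116 0.0927 0 0;-0.0074 0.0997 0 0;-0.0024 0.1063 0 0;0.0032 0.1123 0 0;0.0094 0.1177 0 0;0.0161 0.1224 0 0;0.0233 0.1264 0 0
```

```bash
python3 -m inch '-0.004 0.0075 0 0;-0.009 0.014 0 0;-0.013 0.0215 0 0;-0.016 0.029 0 0;-0.0185 0.037 0 0;-0.02 0.045 0 0;-0.021 0.053 0 0;-0.0205 0.0615 0 0;-0.0195 0.0695 0 0;-0.018 0.0775 0 0;-0.015 0.085 0 0;-0.0115 0.0925 0 0;-0.0075 0.0995 0 0;-0.0025 0.1065 0 0;0.003 0.1125 0 0;0.0095 0.1175 0 0;0.016 0.1225 0 0;0.0235 0.1265 0 0;0.0235 0.1265 0 0;0.0235 0.1265 0 0'; python3 s.py .5167 -.0722
```

```text
time_s: 11.15
tcp_pos: [0.4868, -0.0103, 0.1034]
tool_rot: [[-0.732, 0.681, 0.008], [0.681, 0.732, -0.018], [-0.018, -0.008, -1.0]]
contact_force: [9.4, -24.1, -19.6]
gripper_width: 0.0171
grasp_force: 67.5
[ 0.4868 -0.0103  0.1034] heading 115.82 r 0.0688 Frad -25.81 Ftan(ccw) 2.02 Fz -19.63
```

```bash
cat > f.py <<'E'
from h import *
o=np.zeros((600,800,3),np.uint8)
for i,n in enumerate(['wrist','scene','side']):
    st=robot.get_state();p=vision.read_camera(n)
    g=proj(p,np.array(st['tcp_pos'])+[0,0,.008],st); ax=proj(p,[.5155,-.074,.0785],st); print(n,np.round(g),np.round(ax))
    im=p['pixels'][:,:,::-1]
    if i==0: o[:300,:400]=cv2.resize(im,(400,300)); 
    c=np.round((g+ax)/2).astype(int) if i else np.round(g).astype(int)
    h=75 if i else 100; w=h*4//3
    c=np.clip(c,[w,h],[640-w,480-h]); print(' crop',c-[w,h],'scale',400/(2*w))
    cr=cv2.resize(im[c[1]-h:c[1]+h,c[0]-w:c[0]+w],(400,300),interpolation=cv2.INTER_CUBIC)
    y,x=[(0,400),(300,0),(300,400)][i]; o[y:y+300,x:x+400]=cr
cv2.imwrite('pics/f.png',o)
E
python3 f.py
```

```text
wrist [313. 323.] [266. 391.]
 crop [180 223] scale 1.5037593984962405
scene [316. 275.] [354. 310.]
 crop [235 218] scale 2.0
side [296. 257.] [314. 295.]
 crop [205 201] scale 2.0
```

View pics/f.png

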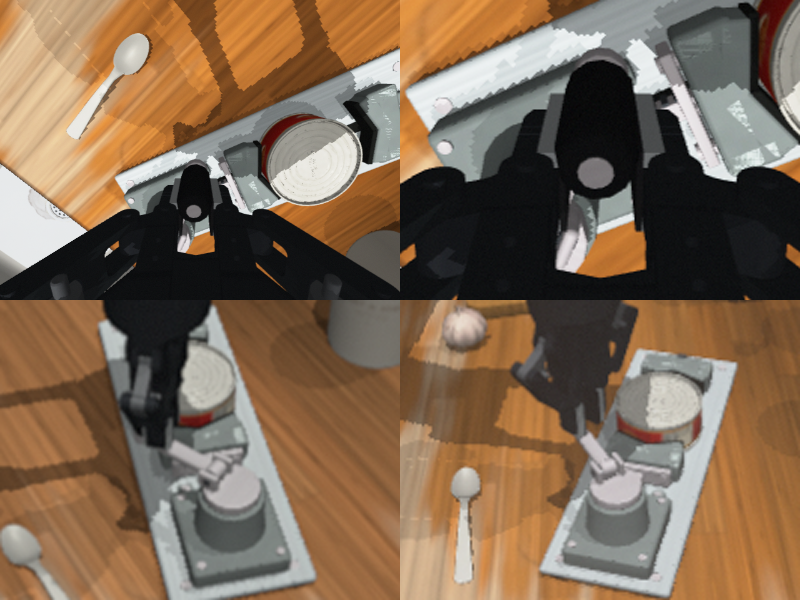

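The wrist view shows the grip between the pads with its top disc at about (310,337) and the arm's round end at (320,256). The arm may have lifted, so I'll compare this with the model.

```bash
cat > g.py <<'E'
from h import *
st=robot.get_state();p=vision.read_camera('wrist')
print(st['tcp_pos'],'finger tips proj', [np.round(proj(p,np.array(st['tcp_pos'])+np.array(st['tool_rot'])@[x,0,.011],st)).tolist() for x in(-.011,.011)])
ax=np.array([.5155,-.074])
for hd in(110,116,122):
  for lift in (0,.15,.3,.45):
    h=np.radians(hd);u=np.array([np.cos(h),np.sin(h),0]);z=np.array([0,0,1.])
    pin=np.array([*ax,.0865])+.0145*u; a=u*np.cos(lift)+z*np.sin(lift); n=z*np.cos(lift)-u*np.sin(lift)
    top=pin+.064*a+.05*n; end=pin+.0725*a; mid=pin+.064*a+.028*n
    print(hd,lift,'top',np.round(proj(p,top,st)),'armend',np.round(proj(p,end,st)),'mid',np.round(mid,4))
E
python3 g.py
```

```text
[ 0.4867438  -0.01034896  0.10346733] finger tips proj [[314.0, 322.0], [314.0, 280.0]]
110 0 top [339. 349.] armend [340. 270.] mid [ 4.887e-01 -2.000e-04  1.145e-01]
110 0.15 top [328. 386.] armend [341. 281.] mid [ 0.4903 -0.0048  0.1237]
110 0.3 top [315. 426.] armend [340. 297.] mid [ 0.4925 -0.0107  0.1322]
110 0.45 top [299. 468.] armend [337. 317.] mid [ 0.495  -0.0177  0.1396]
116 0 top [317. 340.] armend [323. 263.] mid [ 0.4811 -0.0034  0.1145]
116 0.15 top [307. 378.] armend [323. 274.] mid [ 0.4832 -0.0079  0.1237]
116 0.3 top [296. 419.] armend [321. 289.] mid [ 0.486  -0.0135  0.1322]
116 0.45 top [282. 463.] armend [318. 309.] mid [ 0.4892 -0.0201  0.1396]
122 0 top [293. 334.] armend [304. 257.] mid [ 0.4739 -0.0074  0.1145]
122 0.15 top [285. 372.] armend [303. 268.] mid [ 0.4765 -0.0116  0.1237]
122 0.3 top [275. 414.] armend [301. 283.] mid [ 0.4798 -0.0169  0.1322]
122 0.45 top [265. 458.] armend [297. 303.] mid [ 0.4837 -0.0232  0.1396]
```

The model fits an unlifted arm (heading about 117.5°, q about 3.9), so the grip has slid about 9.5 mm along the pads. I'll regrasp centred, with the closing direction tangential, and from now on turn the tool with the crank.

```bash
python3 -m inch '0 0 0 0;0 0 0 0;-0.003 -0.003 0 0;-0.003 -0.003 0 -8;-0.003 -0.003 0 -16;-0.003 -0.003 0 -19;-0.003 -0.003 0 -19;-0.003 -0.003 0 -19' 0.45;python3 s.py .5155 -.074; python3 -m inch '0 0 0 0;0 0 0 0;0 0 0 0;0 0 0 0;0 0 0 0' 0.1; python3 s.py .5155 -.074; python3 -c "
from rig import robot;print(robot.get_state()['q'],robot.get_state()['ft_torque'])"; sed -i 's/\[309.*//' g.py; python3 g.py | sed -n '1p;6p'
```

```text
time_s: 12.15
tcp_pos: [0.4793, -0.0044, 0.1042]
tool_rot: [[-0.465, 0.885, 0.0], [0.885, 0.465, -0.0], [-0.0, 0.0, -1.0]]
contact_force: [0.7, -0.5, -0.3]
gripper_width: 0.0388
grasp_force: 0.0
[ 0.4793 -0.0044  0.1042] heading 117.48 r 0.0785 Frad -0.74 Ftan(ccw) -0.43 Fz -0.26
time_s: 12.65
tcp_pos: [0.479, -0.0046, 0.1038]
tool_rot: [[-0.464, 0.886, -0.001], [0.886, 0.464, -0.0], [0.0, -0.001, -1.0]]
contact_force: [-1.5, -0.4, 2.3]
gripper_width: 0.0186
grasp_force: 58.5
[ 0.479  -0.0046  0.1038] heading 117.73 r 0.0785 Frad 0.29 Ftan(ccw) 1.50 Fz 2.28
[-8.86435158e+00  1.48503605e+01  1.09628697e+02 -1.87451145e-02
  5.55779555e+01 -3.64719388e+01] [-0.198009    0.32309301 -0.0181987 ]
[ 0.47898985 -0.00456013  0.10379073] finger tips proj [[313.0, 322.0], [313.0, 280.0]]
116 0 top [320. 360.] armend [318. 279.] mid [ 0.4811 -0.0034  0.1145]
```

```bash
python3 w.py .5155 -.074 .0785 117.6 5 18 .4795 -.0045
```

```text
0.0058 0.0030 0 0;0.0123 0.0053 0 0;0.0189 0.0071 0 0;0.0256 0.0083 0 0;0.0324 0.0089 0 0;0.0393 0.0089 0 0;0.0461 0.0083 0 0;0.0529 0.0072 0 0;0.0595 0.0054 0 0;0.0659 0.0031 0 0;0.0721 0.0002 0 0;0.0781 -0.0032 0 0;0.0837 -0.0071 0 0;0.0889 -0.0115 0 0;0.0938 -0.0164 0 0;0.0982 -0.0216 0 0;0.1021 -0.0272 0 0;0.1056 -0.0331 0 0
```

```bash
python3 -m inch '0.006 0.003 0 -5;0.0125 0.0055 0 -10;0.019 0.007 0 -15;0.0255 0.0085 0 -20;0.0325 0.009 0 -25;0.0395 0.009 0 -30;0.046 0.0085 0 -35;0.053 0.007 0 -40;0.0595 0.0055 0 -45;0.066 0.003 0 -50;0.072 0 0 -55;0.078 -0.003 0 -60;0.0835 -0.007 0 -65;0.089 -0.0115 0 -70;0.094 -0.0165 0 -75;0.098 -0.0215 0 -80;0.102 -0.027 0 -85;0.1055 -0.033 0 -90;0.1055 -0.033 0 -90;0.1055 -0.033 0 -90'; python3 s.py .5155 -.074; python3 -c "
from rig import robot;print(robot.get_state()['q'][5])"
```

```text
time_s: 14.7
tcp_pos: [0.5793, -0.0377, 0.102]
tool_rot: [[0.886, 0.464, -0.013], [0.464, -0.886, -0.0], [-0.012, -0.006, -1.0]]
contact_force: [-10.0, -1.1, 1.1]
gripper_width: 0.0189
grasp_force: 58.8
[ 0.5793 -0.0377  0.102 ] heading 29.65 r 0.0734 Frad -9.23 Ftan(ccw) 3.98 Fz 1.06
51.938356141734744
```

```bash
cat > k.py <<'E'
from h import *
st=robot.get_state();p=vision.read_camera('wrist')
g=cv2.cvtColor(p['pixels'],cv2.COLOR_RGB2GRAY)
x0,y0=285,295; w=g[y0:395,x0:345]
m=((w>60)).astype(np.uint8)
n,l,s,c=cv2.connectedComponentsWithStats(m)
T=np.array(st['tool_rot'])
for i in range(1,n):
    if 60<s[i,4]<700:
        uv=c[i]+[x0,y0]; X=atz(p,uv,.1365,st); e=T.T@(X-st['tcp_pos'])
        print(s[i].tolist(),np.round(uv,1),'world',np.round(X,4),'in tool x,y',np.round(e[:2],4), 'mean',w[l==i].mean())
print(np.round(st['tcp_pos'],4))
E
python3 k.py
```

```text
[55, 0, 5, 29, 81] [342.8 305. ] world [ 0.6051 -0.036   0.1365] in tool x,y [0.0232 0.0103] mean 83.30864197530865
[15, 52, 25, 21, 384] [311.9 357.1] world [ 0.5832 -0.0363  0.1365] in tool x,y [0.0037 0.0004] mean 120.82291666666667
[ 0.5793 -0.0377  0.102 ]
```

```bash
python3 -m inch '0 0 0 0;0 0 0 0;-0.0015 0.0015 0.001 0;-0.0015 0.0015 0.001 0;-0.0015 0.0015 0.001 0' 0.45;python3 k.py; python3 -m inch '0 0 0 0;0 0 0 0;0 0 0 0;0 0 0 0;0 0 0 0' 0.1; python3 s.py .5145 -.0735;python3 k.py
```

```text
time_s: 15.25
tcp_pos: [0.584, -0.0359, 0.105]
tool_rot: [[0.886, 0.463, 0.001], [0.463, -0.886, -0.0], [0.001, 0.001, -1.0]]
contact_force: [-0.3, -0.0, -0.4]
gripper_width: 0.038
grasp_force: 0.0
[0, 0, 13, 8, 67] [289.3 297.6] world [ 0.6021 -0.0186  0.1365] in tool x,y [ 0.0241 -0.0069] mean 94.17910447761194
[40, 0, 20, 21, 232] [337.7 302.1] world [ 0.608  -0.0334  0.1365] in tool x,y [0.0225 0.0089] mean 196.67672413793105
[0, 8, 6, 35, 119] [286.7 317.9] world [ 0.5951 -0.0211  0.1365] in tool x,y [ 0.0167 -0.0079] mean 98.57142857142857
[15, 59, 23, 20, 358] [310.9 363.2] world [ 0.5831 -0.0364  0.1365] in tool x,y [-0.0009  0.    ] mean 123.42737430167598
[ 0.584  -0.0359  0.105 ]
time_s: 15.8
tcp_pos: [0.5835, -0.0356, 0.1049]
tool_rot: [[0.886, 0.463, -0.0], [0.463, -0.886, 0.001], [0.0, -0.001, -1.0]]
contact_force: [-0.4, 2.8, 0.5]
gripper_width: 0.0185
grasp_force: 58.5
[ 0.5835 -0.0356  0.1049] heading 28.76 r 0.0787 Frad 0.99 Ftan(ccw) 2.60 Fz 0.48
[55, 0, 5, 27, 83] [342.7 304.7] world [ 0.6076 -0.0349  0.1365] in tool x,y [0.0217 0.0105] mean 85.96385542168674
[16, 57, 24, 20, 358] [312.5 361.6] world [ 0.5836 -0.0363  0.1365] in tool x,y [-0.0002  0.0006] mean 122.07541899441341
[ 0.5835 -0.0356  0.1049]
```

```bash
python3 w.py .5145 -.0735 .0785 28.5 5 14 .5835 -.036
```

```text
0.0030 -0.0062 0 0;0.0054 -0.0126 0 0;0.0073 -0.0192 0 0;0.0086 -0.0259 0 0;0.0094 -0.0327 0 0;0.0095 -0.0396 0 0;0.0090 -0.0464 0 0;0.0079 -0.0532 0 0;0.0063 -0.0598 0 0;0.0040 -0.0663 0 0;0.0013 -0.0725 0 0;-0.0021 -0.0785 0 0;-0.0059 -0.0842 0 0;-0.0102 -0.0895 0 0
```

```bash
python3 -m inch '0.003 -0.006 0 -5;0.0055 -0.0125 0 -10;0.0075 -0.019 0 -15;0.0085 -0.026 0 -20;0.0095 -0.0325 0 -25;0.0095 -0.0395 0 -30;0.009 -0.0465 0 -35;0.008 -0.053 0 -40;0.0065 -0.06 0 -45;0.004 -0.0665 0 -50;0.0015 -0.0725 0 -55;0.0015 -0.0725 0 -55;0.0015 -0.0725 0 -55;0.0015 -0.0725 0 -55'; python3 s.py .5145 -.0735;python3 k.py;  python3 -c "
from rig import robot;print(robot.get_state()['q'][5])"
```

```text
time_s: 17.25
tcp_pos: [0.5832, -0.1071, 0.1045]
tool_rot: [[0.888, -0.46, -0.004], [-0.46, -0.888, 0.003], [-0.005, -0.0, -1.0]]
contact_force: [-2.4, 4.8, 2.4]
gripper_width: 0.0186
grasp_force: 58.8
[ 0.5832 -0.1071  0.1045] heading -26.08 r 0.0765 Frad -4.26 Ftan(ccw) 3.20 Fz 2.40
[55, 0, 5, 28, 78] [342.8 304.6] world [ 0.5988 -0.1265  0.1365] in tool x,y [0.0226 0.01  ] mean 80.51282051282051
[16, 58, 24, 20, 355] [312.5 362.1] world [ 0.5838 -0.1075  0.1365] in tool x,y [0.0006 0.0001] mean 112.08450704225352
[ 0.5832 -0.1071  0.1045]
100.20120191584834
```

```bash
python3 -m inch '0 0 0 0;0 0 0 0;-0.001 0.001 0 0;-0.001 0.001 0.02 0;-0.001 0.001 0.045 8;-0.001 0.001 0.045 16;-0.001 0.001 0.045 24;-0.001 0.001 0.045 32;-0.001 0.001 0.045 40;-0.001 0.001 0.045 48;-0.001 0.001 0.045 56;-0.001 0.001 0.045 64;-0.001 0.001 0.045 72;-0.001 0.001 0.045 80;-0.001 0.001 0.045 88;-0.001 0.001 0.045 96;-0.001 0.001 0.045 104;-0.001 0.001 0.045 112;-0.001 0.001 0.045 120;-0.001 0.001 0.045 128' 0.45; python3 -m inch '0 0 0 8;0 0 0 16;0 0 0 24;0 0 0 32;0 0 0 40;0 0 0 48;0 0 0 52;0 0 -0.02 52;0 0 -0.035 52;0 0 -0.045 52;0 0 -0.045 52;0 0 -0.045 52;0 0 -0.045 52';python3 k.py;  python3 -c "
from rig import robot;print(robot.get_state()['q'][5])"
```

```text
time_s: 19.3
tcp_pos: [0.5842, -0.1079, 0.1498]
tool_rot: [[-0.19, 0.982, 0.0], [0.982, 0.19, -0.001], [-0.001, 0.0, -1.0]]
contact_force: [-0.5, 1.3, -0.2]
gripper_width: 0.0385
grasp_force: 0.0
time_s: 20.6
tcp_pos: [0.5847, -0.1078, 0.1056]
tool_rot: [[-0.888, 0.46, 0.002], [0.46, 0.888, -0.0], [-0.002, 0.0, -1.0]]
contact_force: [0.5, -0.2, 0.6]
gripper_width: 0.0384
grasp_force: 0.0
[17, 45, 23, 20, 359] [313.2 349.6] world [ 0.5818 -0.1067  0.1365] in tool x,y [ 0.0031 -0.0004] mean 113.42896935933148
[ 0.5847 -0.1078  0.1056]
-79.74698895317492
```

```bash
python3 -m inch '-0.002 0.001 -0.001 0;-0.002 0.001 -0.001 0;-0.002 0.001 -0.001 0;-0.002 0.001 -0.001 0;-0.002 0.001 -0.001 0;-0.002 0.001 -0.001 0' 0.1; python3 s.py .5124 -.072; python3 k.py;python3 w.py .5124 -.072 .0785 -26.5 4.5 10 .583 -.1075
```

```text
time_s: 21.25
tcp_pos: [0.5821, -0.1064, 0.1043]
tool_rot: [[-0.888, 0.46, 0.0], [0.46, 0.888, 0.0], [-0.0, 0.0, -1.0]]
contact_force: [-2.0, 1.2, 6.0]
gripper_width: 0.0187
grasp_force: 58.7
[ 0.5821 -0.1064  0.1043] heading -26.25 r 0.0777 Frad -2.30 Ftan(ccw) 0.25 Fz 5.96
[55, 0, 5, 27, 75] [342.8 304.4] world [ 0.5677 -0.0885  0.1365] in tool x,y [0.0211 0.0092] mean 73.77333333333333
[17, 54, 23, 21, 360] [313.2 359.1] world [ 0.5817 -0.1067  0.1365] in tool x,y [ 0.0002 -0.0004] mean 114.07777777777778
[ 0.5821 -0.1064  0.1043]
-0.0033 -0.0049 0 0;-0.0067 -0.0101 0 0;-0.0105 -0.0150 0 0;-0.0146 -0.0195 0 0;-0.0191 -0.0237 0 0;-0.0239 -0.0276 0 0;-0.0290 -0.0311 0 0;-0.0344 -0.0341 0 0;-0.0399 -0.0368 0 0;-0.0457 -0.0389 0 0
```

```bash
python3 -m inch '-0.0035 -0.005 0 -4.5;-0.0065 -0.01 0 -9;-0.0105 -0.015 0 -13.5;-0.0145 -0.0195 0 -18;-0.019 -0.0235 0 -22.5;-0.024 -0.0275 0 -27;-0.029 -0.031 0 -31.5;-0.0345 -0.034 0 -36;-0.04 -0.037 0 -40.5;-0.0455 -0.039 0 -45;-0.0455 -0.039 0 -45;-0.0455 -0.039 0 -45;-0.0455 -0.039 0 -45;-0.0455 -0.039 0 -45'; python3 s.py .5124 -.072; python3 k.py;python3 w.py .5124 -.072 .0785 -71.5 5 12 .5375 -.1465
cat > t.py <<'E'
from h import *
import sys
v=np.load('v.npy')
for n in ('scene','side'):
    p=vision.read_camera(n); print(n,[np.round(d['rect'],1) for d in finder.spot_in(p,'tin')[:1]],[np.round(d['rect'],1) for d in finder.spot_in(p,'sliding_jaw')[:1]])
E
python3 t.py
```

```text
time_s: 22.7
tcp_pos: [0.5381, -0.1449, 0.1043]
tool_rot: [[-0.302, 0.953, 0.003], [0.953, 0.302, 0.001], [-0.0, 0.003, -1.0]]
contact_force: [3.6, 4.0, 3.1]
gripper_width: 0.0185
grasp_force: 58.8
[ 0.5381 -0.1449  0.1043] heading -70.56 r 0.0773 Frad -2.54 Ftan(ccw) 4.67 Fz 3.12
[55, 0, 5, 26, 71] [342.8 304. ] world [ 0.5411 -0.1218  0.1365] in tool x,y [0.0212 0.0099] mean 70.90140845070422
[18, 54, 23, 21, 359] [314.1 359. ] world [ 0.5385 -0.1446  0.1365] in tool x,y [0.0002 0.0006] mean 109.01392757660167
[ 0.5381 -0.1449  0.1043]
-0.0068 -0.0018 0 0;-0.0135 -0.0031 0 0;-0.0203 -0.0039 0 0;-0.0272 -0.0040 0 0;-0.0340 -0.0035 0 0;-0.0408 -0.0024 0 0;-0.0474 -0.0008 0 0;-0.0539 0.0015 0 0;-0.0601 0.0042 0 0;-0.0661 0.0076 0 0;-0.0718 0.0114 0 0;-0.0771 0.0157 0 0
scene [array([327.8, 255.9,  48.6,  47.2])] [array([334.5, 286.9,  48.4,  42.7])]
side [array([325.1, 290.6,  98. , 117.9])] []
```

```bash
python3 -m inch '-0.0035 -0.001 0 -2.5;-0.007 -0.002 0 -5;-0.01 -0.0025 0 -7.5;-0.0135 -0.003 0 -10;-0.017 -0.0035 0 -12.5'
cat > m.py <<'E'
from h import *
import pickle,os
s=robot.get_state();c=np.array([.5124,-.072]);d=s['tcp_pos'][:2]-c;h=np.degrees(np.arctan2(d[1],d[0]));u=d/np.hypot(*d);F=s['contact_force']
q=np.radians((-h-17.6)%360+360)
print('q %.3f r %.4f Frad %.2f Ftan %.2f Fz %.2f Tz %.3f'%(q,np.hypot(*d),F[:2]@u,F[:2]@[-u[1],u[0]],F[2],s['ft_torque'][2]))
p=vision.read_camera('wrist');v=np.load('v.npy')
for t,z in(('tin',.052),):
  for r in finder.spot_in(p,t)[:1]:
    X=atz(p,r['rect'][:2],z,s);D=X[:2]-v[:2];print(t,np.round(r['rect']),round(r['p'],2),np.round([np.cos(v[2])*D[0]+np.sin(v[2])*D[1],-np.sin(v[2])*D[0]+np.cos(v[2])*D[1]],4))
E
python3 m.py
```

```text
time_s: 23.55
tcp_pos: [0.5224, -0.1487, 0.1044]
tool_rot: [[-0.087, 0.996, 0.006], [0.996, 0.087, 0.0], [-0.0, 0.006, -1.0]]
contact_force: [6.3, 4.0, 1.5]
gripper_width: 0.0184
grasp_force: 58.6
q 7.418 r 0.0773 Frad -3.13 Ftan 6.78 Fz 1.51 Tz 0.021
```

```bash
python3 -m inch '-0.0035 -0.0005 0 -2.5;-0.0065 -0.0005 0 -5;-0.01 -0.0005 0 -7.5;-0.0135 -0.0005 0 -10;-0.017 0 0 -12.5'; python3 m.py; python3 w.py .5124 -.072 .0785 -96.5 2 16 .5035 -.15
```

```text
time_s: 24.15
tcp_pos: [0.5057, -0.1491, 0.1044]
tool_rot: [[0.131, 0.991, 0.007], [0.991, -0.131, -0.0], [0.0, 0.007, -1.0]]
contact_force: [7.3, 2.4, 1.3]
gripper_width: 0.0184
grasp_force: 58.5
q 7.633 r 0.0774 Frad -3.00 Ftan 7.02 Fz 1.30 Tz 0.001
-0.0027 0.0004 0 0;-0.0054 0.0008 0 0;-0.0081 0.0014 0 0;-0.0108 0.0020 0 0;-0.0134 0.0027 0 0;-0.0160 0.0036 0 0;-0.0186 0.0045 0 0;-0.0211 0.0055 0 0;-0.0237 0.0066 0 0;-0.0261 0.0077 0 0;-0.0286 0.0090 0 0;-0.0309 0.0104 0 0;-0.0333 0.0118 0 0;-0.0356 0.0133 0 0;-0.0378 0.0149 0 0;-0.0400 0.0166 0 0
```

```bash
python3 -m inch '-0.0035 0.0005 0 -2.5;-0.0065 0.001 0 -5;-0.01 0.002 0 -7.5;-0.0135 0.0025 0 -10'; python3 m.py; python3 w.py .5124 -.072 .0785 -106.5 2.5 8 .49 -.1475
```

```text
time_s: 24.65
tcp_pos: [0.4926, -0.1469, 0.1044]
tool_rot: [[0.301, 0.954, 0.008], [0.954, -0.301, -0.001], [0.001, 0.007, -1.0]]
contact_force: [7.7, 3.6, -0.0]
gripper_width: 0.0188
grasp_force: 58.5
q 7.806 r 0.0775 Frad -5.41 Ftan 6.53 Fz -0.02 Tz 0.065
-0.0032 0.0013 0 0;-0.0064 0.0025 0 0;-0.0095 0.0038 0 0;-0.0126 0.0052 0 0;-0.0157 0.0068 0 0;-0.0186 0.0086 0 0;-0.0215 0.0104 0 0;-0.0243 0.0124 0 0
```

Still unloaded (6.5–7 N).

```bash
python3 -m inch '-0.003 0.0015 0 -2.5;-0.0065 0.0025 0 -5;-0.0095 0.004 0 -7.5;-0.0125 0.005 0 -10'; python3 m.py; python3 w.py .5124 -.072 .0785 -116.5 2.5 8 .4775 -.1425
```

```text
time_s: 25.15
tcp_pos: [0.4802, -0.1426, 0.1044]
tool_rot: [[0.462, 0.887, 0.008], [0.887, -0.462, -0.002], [0.002, 0.008, -1.0]]
contact_force: [8.5, 1.3, -0.8]
gripper_width: 0.0188
grasp_force: 58.5
q 7.974 r 0.0776 Frad -4.73 Ftan 7.19 Fz -0.82 Tz -0.008
-0.0032 0.0018 0 0;-0.0061 0.0036 0 0;-0.0090 0.0054 0 0;-0.0118 0.0074 0 0;-0.0145 0.0095 0 0;-0.0171 0.0117 0 0;-0.0196 0.0140 0 0;-0.0220 0.0165 0 0
```

```bash
python3 -m inch '-0.003 0.002 0 -2.5;-0.006 0.0035 0 -5;-0.009 0.0055 0 -7.5;-0.012 0.0075 0 -10'; python3 m.py; python3 w.py .5124 -.072 .0785 -126.5 2.5 8 .4655 -.135
```

```text
time_s: 25.65
tcp_pos: [0.4682, -0.1359, 0.1045]
tool_rot: [[0.608, 0.794, 0.008], [0.794, -0.608, -0.004], [0.002, 0.008, -1.0]]
contact_force: [7.1, -1.8, -1.0]
gripper_width: 0.0183
grasp_force: 58.6
q 8.152 r 0.0777 Frad -2.55 Ftan 6.92 Fz -0.97 Tz 0.015
-0.0025 0.0020 0 0;-0.0051 0.0042 0 0;-0.0076 0.0065 0 0;-0.0100 0.0090 0 0;-0.0123 0.0115 0 0;-0.0145 0.0141 0 0;-0.0166 0.0169 0 0;-0.0186 0.0197 0 0
```

```bash
python3 -m inch '-0.0025 0.002 0 -2.5;-0.005 0.004 0 -5;-0.0075 0.0065 0 -7.5;-0.01 0.009 0 -10'; python3 m.py; python3 w.py .5124 -.072 .0785 -136.5 2.5 8 .4555 -.126
```

```text
time_s: 26.15
tcp_pos: [0.4578, -0.1275, 0.1045]
tool_rot: [[0.736, 0.677, 0.007], [0.677, -0.736, -0.005], [0.002, 0.008, -1.0]]
contact_force: [5.6, -3.7, -0.2]
gripper_width: 0.0183
grasp_force: 58.7
q 8.324 r 0.0778 Frad -1.27 Ftan 6.57 Fz -0.15 Tz -0.053
tin [132. 244. 178. 117.] 0.73 [-0.0048  0.1178]
-0.0023 0.0025 0 0;-0.0045 0.0051 0 0;-0.0066 0.0079 0 0;-0.0086 0.0107 0 0;-0.0104 0.0136 0 0;-0.0121 0.0165 0 0;-0.0137 0.0196 0 0;-0.0151 0.0227 0 0
```

```bash
python3 -m inch '-0.0025 0.0025 0 -2.5;-0.0045 0.005 0 -5;-0.0065 0.008 0 -7.5;-0.0085 0.0105 0 -10'; python3 m.py; python3 t.py; python3 w.py .5124 -.072 .0785 -146.5 2.5 8 .447 -.1155
```

```text
time_s: 26.65
tcp_pos: [0.4491, -0.1175, 0.1045]
tool_rot: [[0.842, 0.539, 0.006], [0.539, -0.842, -0.006], [0.002, 0.009, -1.0]]
contact_force: [4.6, -5.7, -1.2]
gripper_width: 0.0182
grasp_force: 58.7
q 8.494 r 0.0779 Frad -0.45 Ftan 7.31 Fz -1.22 Tz -0.032
scene [array([338.8, 301.9, 111.7, 146.1])] []
side [array([335.4, 252.3,  43.3,  33.2])] [array([329.5, 273.9,  36. ,  26.7])]
-0.0019 0.0031 0 0;-0.0036 0.0060 0 0;-0.0052 0.0091 0 0;-0.0066 0.0122 0 0;-0.0079 0.0154 0 0;-0.0090 0.0186 0 0;-0.0101 0.0219 0 0;-0.0109 0.0252 0 0
```

```bash
python3 -m inch '-0.002 0.003 0 -2.5;-0.0035 0.006 0 -5;-0.005 0.009 0 -7.5;-0.0065 0.012 0 -10'; python3 m.py; python3 w.py .5124 -.072 .0785 -156.5 2.5 8 .4405 -.1035
```

```text
time_s: 27.45
tcp_pos: [0.4421, -0.1061, 0.1045]
tool_rot: [[0.923, 0.385, 0.005], [0.385, -0.923, -0.007], [0.002, 0.009, -1.0]]
contact_force: [3.0, -8.5, 0.3]
gripper_width: 0.0183
grasp_force: 58.8
q 8.666 r 0.0781 Frad 1.01 Ftan 8.91 Fz 0.27 Tz 0.041
tin [313. 262.  53. 228.] 0.18 [-0.0513  0.0545]
-0.0014 0.0034 0 0;-0.0025 0.0066 0 0;-0.0036 0.0099 0 0;-0.0044 0.0132 0 0;-0.0052 0.0165 0 0;-0.0057 0.0199 0 0;-0.0062 0.0233 0 0;-0.0065 0.0267 0 0
```

```bash
python3 -m inch '-0.0015 0.0035 0 -2.5;-0.0025 0.0065 0 -5'; python3 m.py; python3 w.py .5124 -.072 .0785 -161.5 2.5 8 .438 -.097
```

```text
time_s: 27.75
tcp_pos: [0.4393, -0.0998, 0.1044]
tool_rot: [[0.953, 0.303, 0.004], [0.303, -0.953, -0.008], [0.002, 0.009, -1.0]]
contact_force: [2.3, -8.8, 0.7]
gripper_width: 0.0184
grasp_force: 58.9
q 8.754 r 0.0782 Frad 1.00 Ftan 9.04 Fz 0.73 Tz 0.031
tin [37. 13. 73. 26.] 0.74 [0.1321 0.0317]
-0.0011 0.0034 0 0;-0.0019 0.0067 0 0;-0.0027 0.0100 0 0;-0.0032 0.0134 0 0;-0.0037 0.0168 0 0;-0.0040 0.0202 0 0;-0.0041 0.0236 0 0;-0.0041 0.0271 0 0
```

```bash
python3 -m inch '-0.001 0.0035 0 -2.5;-0.002 0.0065 0 -5'; python3 m.py; python3 w.py .5124 -.072 .0785 -166.5 2.5 8 .436 -.0905
```

```text
time_s: 28.05
tcp_pos: [0.4371, -0.0934, 0.1045]
tool_rot: [[0.976, 0.22, 0.004], [0.22, -0.976, -0.008], [0.002, 0.009, -1.0]]
contact_force: [1.5, -10.2, 0.4]
gripper_width: 0.0183
grasp_force: 58.9
q 8.840 r 0.0783 Frad 1.37 Ftan 10.19 Fz 0.41 Tz 0.034
tin [45. 25. 90. 51.] 0.95 [0.1291 0.0232]
-0.0007 0.0035 0 0;-0.0012 0.0069 0 0;-0.0017 0.0103 0 0;-0.0020 0.0137 0 0;-0.0021 0.0171 0 0;-0.0021 0.0206 0 0;-0.0019 0.0240 0 0;-0.0016 0.0274 0 0
```

```bash
python3 -m inch '-0.0005 0.0035 0 -2.5;-0.001 0.007 0 -5;-0.0015 0.0105 0 -7.5'; python3 m.py; python3 w.py .5124 -.072 .0785 -174 2.5 8 .4345 -.08
```

```text
time_s: 28.45
tcp_pos: [0.4347, -0.0831, 0.1044]
tool_rot: [[0.996, 0.091, 0.002], [0.091, -0.996, -0.009], [0.001, 0.009, -1.0]]
contact_force: [0.3, -11.2, 2.7]
gripper_width: 0.0182
grasp_force: 59.1
q 8.975 r 0.0785 Frad 1.32 Ftan 11.16 Fz 2.69 Tz 0.023
tin [41. 43. 82. 86.] 0.97 [0.1312 0.0147]
-0.0005 0.0032 0 0;-0.0006 0.0066 0 0;-0.0006 0.0101 0 0;-0.0004 0.0135 0 0;-0.0001 0.0169 0 0;0.0004 0.0203 0 0;0.0010 0.0237 0 0;0.0017 0.0270 0 0
```

```bash
python3 -m inch '-0.0005 0.0035 0 -2.5;-0.0005 0.0065 0 -5'; python3 m.py; python3 -m inch '0 0 0 0;0 0 0 0;0 0 0 0'; python3 m.py; python3 k.py
```

```text
time_s: 28.75
tcp_pos: [0.434, -0.0767, 0.1044]
tool_rot: [[1.0, 0.004, 0.001], [0.004, -1.0, -0.009], [0.001, 0.009, -1.0]]
contact_force: [-1.5, -11.9, 3.7]
gripper_width: 0.0189
grasp_force: 59.2
q 9.058 r 0.0786 Frad 2.19 Ftan 11.77 Fz 3.70 Tz 0.008
tin [ 39.  56.  77. 113.] 0.67 [0.132  0.0095]
time_s: 29.15
tcp_pos: [0.4339, -0.0762, 0.1044]
tool_rot: [[1.0, 0.005, 0.001], [0.005, -1.0, -0.008], [0.001, 0.008, -1.0]]
contact_force: [-2.2, -9.3, 2.7]
gripper_width: 0.0185
grasp_force: 59.1
q 9.064 r 0.0786 Frad 2.70 Ftan 9.15 Fz 2.68 Tz 0.052
tin [ 40.  56.  79. 113.] 0.88 [0.1324 0.0098]
[55, 0, 5, 26, 72] [342.8 304.3] world [ 0.4563 -0.0863  0.1365] in tool x,y [0.0224 0.0104] mean 70.98611111111111
[20, 55, 22, 20, 349] [315.5 359.1] world [ 0.4355 -0.0775  0.1365] in tool x,y [0.0016 0.0015] mean 99.36676217765043
[ 0.4339 -0.0763  0.1044]
```

About 83 N by both force and angle. Now I'll unload the tool, let go and rise clear.

```bash
python3 -m inch '0 -0.0025 0 0;0 -0.0025 0 0'; python3 m.py; python3 -m inch '0 0 0 0;0 0 0 0;0 0 0 0;0 0 0.01 0;0 0 0.03 0;0 0 0.06 0;-0.02 0 0.1 0;-0.05 0 0.14 0;-0.05 0 0.14 0;-0.05 0 0.14 0;-0.05 0 0.14 0' 0.45
cat > z.py <<'E'
from h import *
v=np.load('v.npy');st=robot.get_state();p=vision.read_camera('wrist');ax=np.array([.5128,-.0723])
T=lambda h,l:(lambda u,z:np.array([*ax,.0865])+.0145*u+.064*(u*np.cos(l)+z*np.sin(l))+.05*(z*np.cos(l)-u*np.sin(l)))(np.array([np.cos(h),np.sin(h),0]),np.array([0,0,1.]))
for n in('side','scene'):
    p=vision.read_camera(n)
    for t in('tin','crank_arm','grip_mid','salt','garlic','spoon','sliding_jaw'): print(n,t,[(np.round(d['rect']).tolist(),round(d['p'],2)) for d in finder.spot_in(p,t)[:1]])
    h=np.radians(-177)
    for l in(0,.3,.6): print('grip mid pred',l,np.round(proj(p,T(h,l)-.022*(np.array([0,0,1])*np.cos(l)-np.array([np.cos(h),np.sin(h),0])*np.sin(l)))))
E
python3 z.py
```

```text
time_s: 29.5
tcp_pos: [0.4339, -0.0766, 0.1043]
tool_rot: [[1.0, 0.003, 0.001], [0.003, -1.0, -0.003], [0.001, 0.003, -1.0]]
contact_force: [-0.1, -4.4, 5.2]
gripper_width: 0.0186
grasp_force: 59.4
q 9.060 r 0.0787 Frad 0.32 Ftan 4.36 Fz 5.16 Tz 0.020
tin [ 39.  57.  78. 114.] 0.76 [0.1327 0.0096]
time_s: 30.7
tcp_pos: [0.3828, -0.0747, 0.2432]
tool_rot: [[1.0, 0.002, -0.001], [0.002, -1.0, 0.001], [-0.001, -0.001, -1.0]]
contact_force: [0.2, -0.2, 0.1]
gripper_width: 0.0381
grasp_force: 0.0
side tin [([336.0, 251.0, 46.0, 36.0], 0.9)]
side crank_arm [([283.0, 286.0, 50.0, 33.0], 0.64)]
side grip_mid [([264.0, 283.0, 14.0, 26.0], 0.51)]
side salt [([447.0, 313.0, 26.0, 48.0], 0.56)]
side garlic [([329.0, 275.0, 38.0, 30.0], 0.71)]
side spoon [([240.0, 313.0, 15.0, 61.0], 0.66)]
side sliding_jaw [([329.0, 275.0, 40.0, 32.0], 0.65)]
grip mid pred 0 [263. 283.]
grip mid pred 0.3 [269. 274.]
grip mid pred 0.6 [279. 267.]
scene tin [([325.0, 252.0, 48.0, 44.0], 0.84)]
scene crank_arm [([322.0, 320.0, 52.0, 32.0], 0.93)]
scene grip_mid [([307.0, 319.0, 16.0, 25.0], 0.52)]
scene salt [([474.0, 282.0, 28.0, 50.0], 0.7)]
scene garlic [([177.0, 247.0, 33.0, 27.0], 0.89)]
scene spoon [([262.0, 365.0, 50.0, 63.0], 0.91)]
scene sliding_jaw [([335.0, 285.0, 44.0, 38.0], 0.87)]
grip mid pred 0 [307. 317.]
grip mid pred 0.3 [314. 306.]
grip mid pred 0.6 [323. 294.]
```

The arm lies at its stop, the clutter has not moved, and the tool is clear.

```bash
python3 -c "
from rig import robot;print(robot.hand_in())"
```

```text
the job is handed in; nothing more can be done
None
```

I flipped the crank arm to its stop and wound the vice until the tin was gripped with an estimated 83 N (judged from winding force and crank angle). I then let go with the arm unfolded and the tool clear, and handed the job in at about 31 s; no verdict was returned.

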